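Gauge the marked spot on the folding routing board

TASK

Pull the upright folding board (the one with the steel bar handle) down until it lies fully level, so that the workpiece on it faces up. Then take the plunger gauge (the metal barrel with a dial on its top end) out of its block, hold it upright with the tip of its plunger inside the small pencilled ring in the template's window, and press lightly, about 5 N, so that the sprung plunger goes about half-way in, not all the way. Finish while still holding the gauge there, upright, pressing and still, and leave everything else on the bench where it is.

Things in the scene. Friction and masses are not known exactly. Their poses are not given: they have to be found in the camera images.
- board (a joint): board angle: 0 = upright on its back stops, 1.571 = fully down, level on its front rests. The hinge line is level, 50 mm above the bench, along the stand's y; the top edge swings to the stand's -x, towards the robot. Weighs 1.2 kg; 1 to 8 N at the handle moves it. Upright it rests by itself; drawn past about 0.4 rad it sinks down by itself, braked, in 4 (from 0.7) to 10 s.
- hinge (a point): middle of the hinge line, 50 mm above the bench, on the fixed stand; axes: z up, y along the hinge, -x the side to which the board folds down. Folded down, the board reaches 190 mm (with handle 240 mm) from here along -x and 130 mm to either side along y.
- handle (a point): middle of the steel bar handle on the board's free edge: round bar 14 mm thick, 120 mm long, parallel to the hinge, 232 mm from it; 35 mm clear between bar and board, 106 mm between its legs. Board upright: topmost, about 282 mm above the bench. Board down: it points to the robot, 50 mm above the bench. Turns with the board.
- spot (a point): marked spot: pencilled ring 16 mm across with a cross, on the wooden workpiece, at the centre of the window (60 mm along the hinge by 46 mm) of a 9 mm thick brown template. On the far face of the upright board; on top when the board is down, then 81 mm above the bench (template top 90 mm) and 95 mm from the hinge line. Its x axis points out of the marked face (up when down).
- gauge_mid (a point): plunger gauge, middle of its barrel: aluminium cylinder 34 mm across, 80 mm long, white dial on its top end; below it a collar 44 mm across, 8 mm thick, a stem 18 mm across, 30 mm long, and the plunger. 0.2 kg. Starts upright in its block, this point 128 mm above the bench. Own z points to the dial; free plunger tip 113 mm below. Raise it 67 mm or more to clear the block.
- plunger_tip (a point): rounded tip (10 mm across) of the gauge's plunger, its very lowest point
- plunger (a joint): how far the sprung plunger is pushed into the gauge, m: 0 = free (35 mm showing), 0.025 = fully in. Force on the tip: about 0.9 N to start moving, then 0.3 N per mm more (5 N at 0.0137, 8.4 N fully in).
- gauge_block: wooden block 70 x 70 mm, 80 mm high, fixed to the bench, with a 27 mm upright hole in its middle in which the gauge stands; origin at the centre of its underside. On the left or the right of the board; a like block on the other side carries an awl.
- awl_mid (a point): awl with a bulbous dark wooden handle 70 mm tall, 36 mm at the widest, standing in the other block; not used. Point half-way up the handle, 115 mm above the bench.
- glue: white plastic glue bottle, standing, 60 mm across, 130 mm tall; origin at the centre of its underside; not used
- tape: roll of tape lying flat, 104 mm across, 40 mm high; origin at the centre of its underside; not used
- jar: glass jar with a steel lid, 70 mm across, 80 mm tall; origin at the centre of its underside; not used
- cork_block: cork sanding block 110 x 60 x 35 mm; origin at the centre of its underside; not used
- offcut: flat wooden offcut 70 x 130 x 20 mm; origin at the centre of its underside; not used
- clamp: small bar clamp lying on the bench, 200 mm bar along its own x, about 30 mm high; origin on the bench under the bar's middle; not used
- square: try square lying on the bench: wooden stock 120 mm along its own y, steel blade 160 mm along its own x, 22 mm high; origin under the stock's middle; not used

How it is judged (in metres and radians):
On the way, in this order (a step that is already met when the one before it is completed fails the run):
1. the board is folded down fully (value of joint board above 1.5 rad), for 0.2 s.
2. with the board down, the gauge is out of its block, in the gripper (value of joint board above 1.5 rad and height (world z) of plunger_tip above 0.085 m and contact force between the fingers and gauge above 3 N), for 0.2 s.
At the end, for the whole second after the job is handed in: The board is down (above 1.5 rad), the plunger's tip is within 8 mm of the centre of the ring, the gauge is within 0.12 rad of upright, still (under 20 mm/s) and gripped by the fingers (over 3 N), and it presses on the workpiece with 2 to 8 N, the plunger 3 to 23.8 mm in (value of joint board above 1.5 rad and distance between plunger_tip and spot below 0.008 m and angle between gauge_mid's own z axis and vertical below 0.12 rad and contact force between gauge and board between 2 and 8 N and value of joint plunger between 0.003 and 0.0238 m and contact force between the fingers and gauge above 3 N and linear speed of gauge below 0.02 m/s); the arm keeps its last pose, push and grip.
It fails at once if the gauge is pressed hard on the board or the workpiece (over 20 N) (contact force between gauge and board above 20 N).
It fails at once if another thing on the bench is moved by more than 40 mm (distance of any of glue, tape, jar, cork_block, offcut, clamp, square, awl_mid from where it was at the start of the episode above 0.04 m).
It also fails if it takes over 58 s, if anything falls off the work surface, if the arm or the gripper's body presses on something with over 40 N, if the wrist force passes 120 N, or if a joint passes its speed limit or range.

ROBOT

A 7-joint arm with a two-finger parallel gripper is mounted at the origin on the work surface. World frame = base frame: x ahead of the robot, y to its left, z up, the work surface at z = 0. Lengths are in mm, angles in degrees, forces in N, time in s.
With the tool pointing down it reaches from about 400 to 850 mm from the base axis. Payload 10.4 kg.
Tool frame: the origin (TCP) lies at the very end of the fingers, on their centre line; the grasp point (between the pads) lies 19 mm behind it; x points along the fingers, z is the direction in which the jaws open and shut, and the axes are right-handed (so a half turn about x gives the same grasp; the last joint's range is limited). The gripper opens to 85 mm and grips with 20 to 120 N. Pads are 22 mm wide; open, the fingers measure 114 mm over their backs; the gripper's body (76 mm by 85 mm) begins 54 mm behind the grasp point. The pads swing forward as they close: fully open they stand 13 mm farther back than shut.
Start: joints at [-73.659, 19.034, -3.707, 83.658, 1.238, 77.344, -5.071], TCP at [189.339, 595.653, 231.338] pointing down, gripper open.
Joint ranges: [-148.97, 148.97], [-28.65, 121.19], [-84.17, 76.75], [9.2, 138.47], [-72.65, 252.65], [3.7, 117.97], [-149.18, 149.18]. Speed limits (degrees/s): [127.2, 127.2, 159.86, 159.86, 180, 180, 180].

INTERFACE

Orientations are given as [roll, pitch, yaw] about the fixed x, y, z axes, in that order (R = Rz(yaw) Ry(pitch) Rx(roll)).
In Python, from plant import r, viewer gives the robot as it stands.
- The arm moves only by the tool send_rows, never from a script. Its argument "increments" is text: rows parted by semicolons, each of 7 numbers parted by spaces: the turn, a rotation vector about the tool's x, y, z in degrees, then the shift along the tool's x, y, z in mm, then the closure, from 0 (fully open) to 1 (shut). A call has 1 to 12 rows; each row shifts and turns the pose as measured when the row begins, along the tool's axes as they then stand; what a row does not reach is not made up. A row lasts 1/12 s, in which the tool goes at most 41.7 mm and 7.16 degrees, less where a joint would pass 70% of its speed; a pose out of reach is approached as far as the arm can. A call is refused whole if a number of a shift passes 41.7 or a number of a turn 7.16, either way. A call with a gripper value outside its range is refused whole. The fingers move at their own pace and stop on an object; the grip force is fixed at half the most. Time passes only in rows, so rows that do not move let the fingers close. It gives the time, the measured TCP pose, the force and the opening at its end, in the units of the state.
- r.observe(): the state, without advancing time (a new reading comes with each control period).
- viewer.camera(name): name is "side" or "top" or "wrist"; returns the picture (400x640x3 uint8, red, green, blue); there is no depth.
- viewer.camera_info(name): a dict with "fx", "fy", "cx", "cy" (pixels), "k1" (the pictures are not rectified: a ray, as slopes to the right and down, at radius r is drawn at 1 + k1 r^2 times it, then the intrinsics apply), "rvec" (rotation vector, rad) and "tvec" (3), from world to camera coordinates, as OpenCV has them. Camera axes: x right, y down, z forward; pixel columns grow to the right and rows downward; lengths in mm; the calibration is good to about 2 mm. A picture is of the moment at which its call begins: read the wrist's pose just before it. camera_info takes no time and is no camera call; for the wrist camera it gives the pose at the moment of the call.
- r.hand_in(): hands the job in, once; it reports no verdict.
The state is a dict: "t": time; "joints": joint angles; "joint_velocities": joint speeds; "joint_efforts": joint torques, N m; "tool_pos": TCP position; "tcp_rot": TCP orientation; "force": force on the tool from outside, world axes, zero at the start; "moment": the same for the moment, N m; "grip_width": finger opening in mm.
Only numpy, scipy, OpenCV 4.12 (cv2) and the standard library are available. Lean on these libraries where they do the work, as an engineer would, in place of code of your own. Each camera call takes 0.05 s, during which the arm holds its last target.

## Working session

There is one attempt and no reset: what is moved stays moved. The work goes in short steps, Python scripts to look and compute and a tool call to move; the robot and the scene stay as the last step left them, time stands still between calls to the robot, and variables do not carry over. Pictures are saved under pics/ and viewed, and the job is handed in when it is done.

Besides the shell and the picture viewer there is one more tool, called in YAML: its name, and indented under it one key for each argument. send_rows: Moves the arm, as the interface text tells. Its arguments: {"type":"object","properties":{"increments":{"type":"string"}},"required":["increments"]}

```bash
mkdir -p pics
cat > h.py <<'E'
import numpy as np, cv2
from plant import r, viewer
def snap(name,fn):
    im=viewer.camera(name); cv2.imwrite('pics/'+fn,im[:,:,::-1]); return im
def ray(name,u,v,info=None):
    i=info or viewer.camera_info(name)
    K=np.array([[i['fx'],0,i['cx']],[0,i['fy'],i['cy']],[0,0,1.]])
    xd=(u-i['cx'])/i['fx'];yd=(v-i['cy'])/i['fy']
    x,y=xd,yd
    for _ in range(30):
        s=1+i['k1']*(x*x+y*y); x,y=xd/s,yd/s
    R=cv2.Rodrigues(np.array(i['rvec'],float))[0];t=np.array(i['tvec'],float).ravel()
    return -R.T@t, R.T@np.array([x,y,1.])
def onz(name,u,v,z,info=None):
    o,d=ray(name,u,v,info); return o+d*(z-o[2])/d[2]
def tri(rays):
    A=np.zeros((3,3));b=np.zeros(3)
    for o,d in rays:
        d=d/np.linalg.norm(d);P=np.eye(3)-np.outer(d,d);A+=P;b+=P@o
    p=np.linalg.solve(A,b)
    return p,[np.linalg.norm((np.eye(3)-np.outer(d,d)/(d@d))@(p-o)) for o,d in rays]
def proj(name,p,info=None):
    i=info or viewer.camera_info(name)
    R=cv2.Rodrigues(np.array(i['rvec'],float))[0];q=R@np.array(p,float)+np.array(i['tvec'],float).ravel()
    x,y=q[0]/q[2],q[1]/q[2];s=1+i['k1']*(x*x+y*y)
    return i['fx']*x*s+i['cx'],i['fy']*y*s+i['cy']
E
python3 - <<'E'
from h import *
print(r.observe())
for n in('side','top','wrist'):
    print(n,viewer.camera_info(n)); snap(n,n+'0.png')
E
```

```text
{'t': 0.0, 'joints': array([-73.65895359,  19.07153759,  -3.70598549,  83.70619138,
         1.23879069,  77.34452348,  -5.07135719]), 'joint_velocities': array([-0.0126491 ,  0.00134591, -0.06502357,  0.15179444,  0.04730196,
        0.04489518,  0.06136845]), 'joint_efforts': array([ 7.94754269e-04, -6.25443292e+01,  4.97157150e-02, -3.91596437e+01,
        1.62885175e-02,  1.01651129e-02, -3.09875261e-06]), 'tool_pos': array([189.26155013, 595.25259025, 230.51911615]), 'tcp_rot': array([-176.23105544,   89.91762396, -103.86718556]), 'force': array([-0.68682867, -0.1756984 , -0.45532981]), 'moment': array([0.01163383, 0.00356629, 0.00338762]), 'grip_width': 85.55319598737645}
side {'fx': 371.25659272973036, 'fy': 371.25659272973036, 'cx': 315.8833057093576, 'cy': 202.7043424091917, 'k1': -0.06795918369974356, 'rvec': array([ 2.20818223, -0.29907309,  0.13783739]), 'tvec': array([-491.69205452,  241.0665479 , 1151.00940186])}
top {'fx': 515.0001659020184, 'fy': 515.0001659020184, 'cx': 320.2190578539236, 'cy': 194.70308322507378, 'k1': -0.007228312016003814, 'rvec': array([ 2.13268341, -2.11252652,  0.20538657]), 'tvec': array([  30.91356912,  533.41553799, 1610.82116454])}
wrist {'fx': 349.33801588939923, 'fy': 349.33801588939923, 'cx': 322.9393182166682, 'cy': 201.80257681918675, 'k1': -0.03778377799335437, 'rvec': array([-2.34107532, -1.71323149, -0.24474707]), 'tvec': array([-623.93701722,  -36.32244931,  379.66098866])}
```

View pics/side0.png

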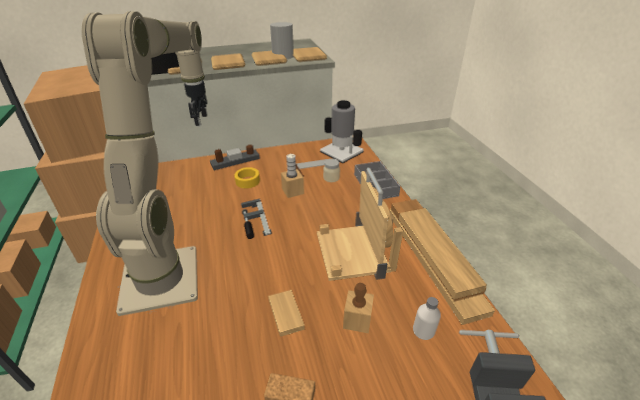

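View pics/top0.png

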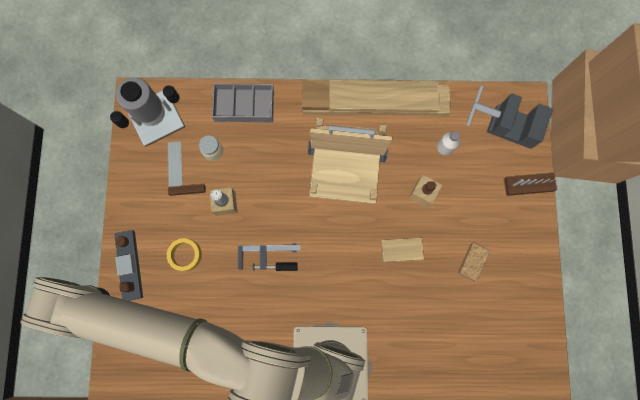

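View pics/wrist0.png

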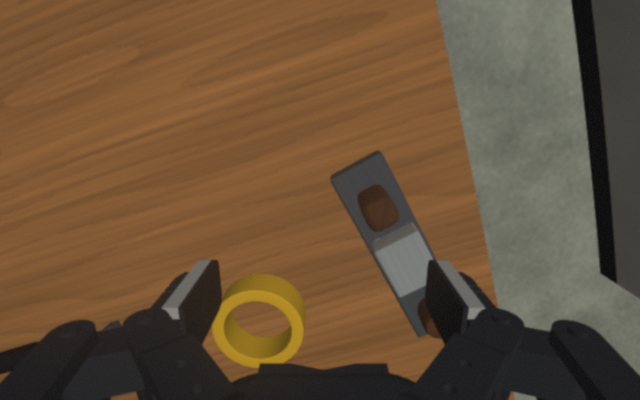

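The side and top views show the board upright, its handle near (352,130) in the top view. The gauge is at (220,197) on the robot's left, and the awl is at (428,187) on its right. I'll zoom in.

Run:
```python
import cv2
a=cv2.imread('pics/top0.png')
cv2.imwrite('pics/t0a.png',cv2.resize(a[105:215,290:410],None,fx=5,fy=5,interpolation=cv2.INTER_CUBIC))
cv2.imwrite('pics/t0b.png',cv2.resize(a[125:225,160:290],None,fx=5,fy=5,interpolation=cv2.INTER_CUBIC))
b=cv2.imread('pics/side0.png')
cv2.imwrite('pics/s0a.png',cv2.resize(b[140:290,270:430],None,fx=4,fy=4,interpolation=cv2.INTER_CUBIC))
```

```text
(no output)
```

View pics/t0a.png

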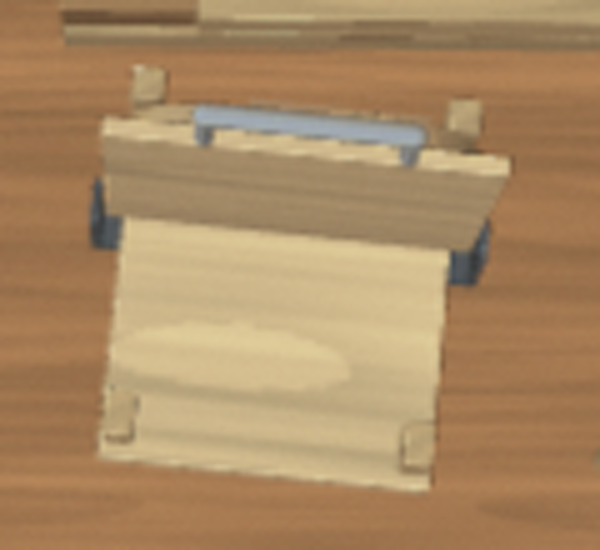

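View pics/t0b.png

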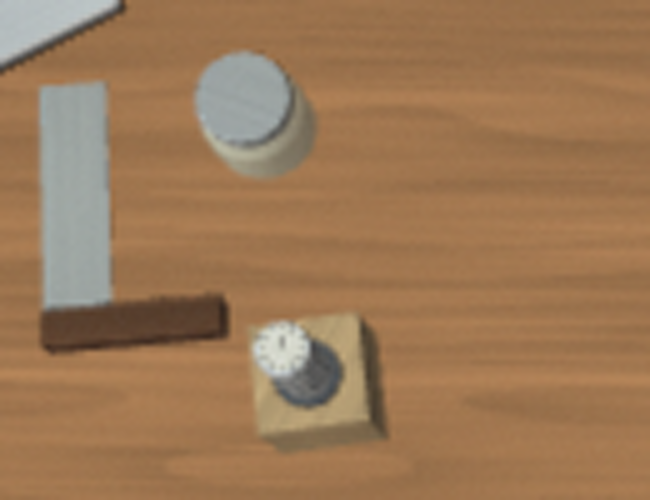

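View pics/s0a.png

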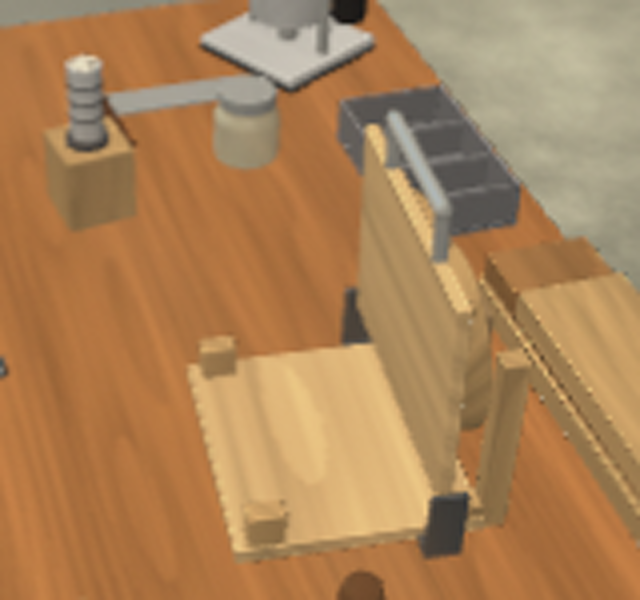

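Run:
```python
from h import *
L=onz('top',290+197/5,105+116/5,282);R=onz('top',290+425/5,105+135/5,282)
print(L,R,(L+R)/2,np.linalg.norm(L-R),np.degrees(np.arctan2(*(L-R)[[0,1]])))
print('tri',tri([ray('top',290+197/5,105+116/5),ray('side',270+393/4,140+117/4)]),tri([ray('top',290+425/5,105+135/5),ray('side',270+443/4,140+208/4)]))
print('side proj of mid',proj('side',(L+R)/2), 'L',proj('side',L),'R',proj('side',R))
# base corners of the stand
for u,v in((100,458),(428,490),(125,216),(447,250)): print(onz('top',290+u/5,105+v/5,15))
print('dial',onz('top',160+281/5,125+348/5,168), tri([ray('top',160+281/5,125+348/5),ray('side',270+85/4,140+65/4)]))
g=onz('top',160+281/5,125+348/5,168);print('chk side',proj('side',g), 'crop',(np.array(proj('side',g))-[270,140])*4)
print('collar',onz('top',160+307/5,125+375/5,84))
for u,v in((252,325),(360,313),(380,423),(258,436)): print('block',onz('top',160+u/5,125+v/5,80))
print('jar',onz('top',160+245/5,125+98/5,80))
```

```text
[681.19608875  12.04565621 282.        ] [ 671.28013481 -117.42358013  282.        ] [676.23811178 -52.68896196 282.        ] 129.84840893599088 4.379691491369336
tri (array([680.75221558,  12.15721275, 281.61071332]), [np.float64(0.5557448817317321), np.float64(0.5557448817315676)]) (array([ 667.40624536, -116.26434803,  288.47091062]), [np.float64(1.7376127719932135), np.float64(1.7376127719931527)])
side proj of mid (np.float64(375.26420038095546), np.float64(180.8278989966201)) L (np.float64(368.5860715999792), np.float64(169.08645567045957)) R (np.float64(382.5867882199168), np.float64(193.72877951703677))
[533.3163985   69.52975066  15.        ]
[ 514.01458106 -146.46836255   15.        ]
[698.77028369  54.88971255  15.        ]
[ 677.371187   -161.03507601   15.        ]
dial [507.77703703 347.58134193 168.        ] (array([507.96599569, 348.08181672, 165.60855599]), [np.float64(0.26382084523797383), np.float64(0.2638208452379)])
chk side (np.float64(291.2671052864164), np.float64(155.76160294190814)) crop [85.06842115 63.04641177]
collar [506.63962993 347.49622853  84.        ]
block [539.25726964 384.63593018  80.        ]
block [547.7054547  316.42805541  80.        ]
block [477.08592898 300.88926506  80.        ]
block [468.04885273 377.33423625  80.        ]
jar [688.67750053 396.58123128  80.        ]
```

```bash
cat >> h.py <<'E'
from scipy.spatial.transform import Rotation as Ro
def pose():
    o=r.observe(); return np.array(o['tool_pos']),Ro.from_euler('xyz',o['tcp_rot'],degrees=True).as_matrix(),o
def togo(target,jaw=None):
    p,R,o=pose()
    d=np.array(target)-p
    print('t',round(o['t'],2),'p',p.round(1),'F',np.round(o['force'],1),'w',round(o['grip_width'],1))
    print('x',R[:,0].round(3),'y',R[:,1].round(3),'z',R[:,2].round(3))
    print('shift tool',(R.T@d).round(1))
    if jaw is not None:
        for s in(1,-1):
            z=s*np.array([jaw[0],jaw[1],0]);z/=np.linalg.norm(z);x=np.array([0,0,-1.]);y=np.cross(z,x)
            Rt=np.column_stack([x,y,z]);print('rotvec',Ro.from_matrix(R.T@Rt).as_rotvec(degrees=True).round(1),'shift in new frame',(Rt.T@d).round(1))
E
python3 -c "
from h import *
togo([676,-53,345],[.996,-.087])"
```

```text
t 0.15 p [189.2 595.4 230.7] F [-0.2 -0.  -0.7] w 85.7
x [-0.    -0.001 -1.   ] y [-0.953  0.303 -0.   ] z [ 0.303  0.953 -0.001]
shift tool [-113.8 -660.3 -470.6]
rotvec [77.4 -0.   0. ] shift in new frame [-114.3 -603.6  541.3]
rotvec [-1.026e+02 -0.000e+00 -1.000e-01] shift in new frame [-114.3  603.6 -541.3]
```

send_rows:
  increments: "3.5 0 0 -8 -39 1 0;3.5 0 0 -8 -39 1 0;3.5 0 0 -8 -39 1 0;3.5 0 0 -8 -39 1 0;3.5 0 0 -8 -39 1 0;3.5 0 0 -8 -39 1 0;3.5 0 0 -8 -39 1 0;3.5 0 0 -8 -39 1 0.3;3.5 0 0 -8 -39 1 0.4;3.5 0 0 -8 -39 1 0.4"

```text
t: 0.98
tool_pos: [516.4, 390.1, 306.2]
tcp_rot: [176.6, 89.3, -146.2]
force: [0.8, 0.6, 0.1]
grip_width: 52.4
```

```bash
python3 -c "
from h import *
togo([676,-53,345],[.996,-.087])"
```

```text
t 0.98 p [516.4 390.1 306.2] F [0.8 0.6 0.1] w 52.4
x [-0.011 -0.007 -1.   ] y [-0.604  0.797  0.001] z [ 0.797  0.604 -0.013]
shift tool [ -37.4 -449.6 -140.8]
rotvec [42.1 -0.7  0.2] shift in new frame [ -38.8 -427.6  197.6]
rotvec [-137.9   -0.3   -0.9] shift in new frame [ -38.8  427.6 -197.6]
```

send_rows:
  increments: "3.5 0 0 -4 -39 4 0.4;3.5 0 0 -4 -39 4 0.4;3.5 0 0 -4 -39 4 0.4;3.5 0 0 -4 -39 4 0.4;3.5 0 0 -4 -39 4 0.4;3.5 0 0 -4 -39 4 0.4;3.5 0 0 -3 -39 4 0.4;3.5 0 0 -3 -39 4 0.4;3.5 0 0 -3 -39 4 0.4;3.5 0 0 -3 -39 4 0.4;3.5 0 0 -3 -39 4 0.4;3.5 0 0 -3 -39 4 0.4"

```text
t: 1.98
tool_pos: [703.6, -51.9, 346.6]
tcp_rot: [-145.4, 88.9, -152.2]
force: [0.7, 0.0, -0.3]
grip_width: 51.5
```

```bash
python3 -c "
from h import *
togo([676,-53,345],[.996,-.087]);snap('wrist','w1.png');print(viewer.camera_info('wrist'))"
```

```text
t 1.98 p [703.6 -51.9 346.6] F [ 0.7  0.  -0.3] w 51.5
x [-0.016 -0.009 -1.   ] y [ 0.118  0.993 -0.011] z [ 0.993 -0.118 -0.015]
shift tool [  2.   -4.3 -27.3]
rotvec [-1.8 -0.9  0.6] shift in new frame [  1.6  -3.5 -27.4]
rotvec [178.2   0.9   1.4] shift in new frame [ 1.6  3.5 27.4]
{'fx': 349.33801588939923, 'fy': 349.33801588939923, 'cx': 322.9393182166682, 'cy': 201.80257681918675, 'k1': -0.03778377799335437, 'rvec': array([-2.83572093,  0.18694311,  0.04901361]), 'tvec': array([-698.82034113,  -48.412087  ,  507.90244452])}
```

View pics/w1.png

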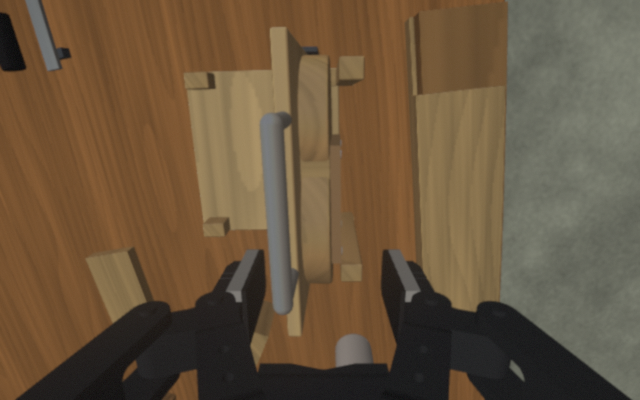

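The wrist view shows the bar from (271,121) to (284,305), to the left of the jaw centre. I'll measure it.

```bash
python3 -c "
from h import *
a=onz('wrist',271,121,282);b=onz('wrist',284,305,282);print(a,b,(a+b)/2,np.linalg.norm(a-b),np.degrees(np.arctan2(*(a-b)[:2])))
m=(a+b)/2
togo([m[0],m[1],345],[.996,-.087])"
```

```text
[678.50921028  -1.42861146 282.        ] [ 665.43219673 -124.49237181  282.        ] [671.97070351 -62.96049163 282.        ] 123.75660546053666 6.065607957002911
t 2.03 p [702.5 -63.3 347.2] F [-1.6 -9.   0.3] w 51.6
x [-0.017 -0.014 -1.   ] y [ 0.134  0.991 -0.016] z [ 0.991 -0.134 -0.015]
shift tool [  2.8  -3.7 -30.2]
rotvec [-2.7 -0.9  0.9] shift in new frame [  2.2  -2.3 -30.4]
rotvec [177.3   1.4   1.3] shift in new frame [ 2.2  2.3 30.4]
```

send_rows:
  increments: "-2 -0.9 0.7 0 11 -28 0.4;0 0 0 0 0 0 0.4;0 0 0 0 0 0 0.4"

```text
t: 2.28
tool_pos: [672.8, -56.1, 339.6]
tcp_rot: [-144.8, 89.2, -151.2]
force: [0.4, 0.9, 0.3]
grip_width: 51.3
```

```bash
python3 -c "
from h import *
p,R,o=pose();i=viewer.camera_info('wrist');snap('wrist','w2.png');togo([674,-52,258],[.996,-.09])"
```

```text
t 2.33 p [672.9 -56.1 340.1] F [ 0.2  0.1 -0.3] w 51.5
x [-0.012 -0.007 -1.   ] y [ 0.11   0.994 -0.009] z [ 0.994 -0.11  -0.011]
shift tool [82.1  4.9  1.5]
rotvec [-1.2 -0.7  0.5] shift in new frame [82.1  4.2  0.7]
rotvec [178.8   0.8   1. ] shift in new frame [82.1 -4.2 -0.7]
```

View pics/w2.png

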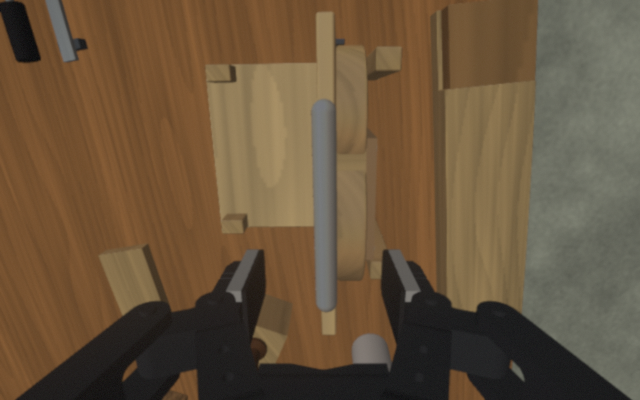

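The bar runs straight along column 325, centred between the jaws. I'll go down, half-close as a cage, then pull along the arc.

send_rows:
  increments: "0 0 0 30 2 0 0.4;0 0 0 30 2 0 0.4;0 0 0 20 0 0 0.5;0 0 0 0 0 0 0.65;0 0 0 0 0 0 0.65;0 0 0 0 0 0 0.65"

```text
t: 2.83
tool_pos: [677.4, -47.8, 263.1]
tcp_rot: [-102.9, 89.6, -108.9]
force: [-0.5, 0.7, 0.7]
grip_width: 30.0
```

```bash
python3 -c "
from h import *
togo([674-149,-52+13,205],[.996,-.09])"
```

```text
t 2.83 p [677.4 -47.8 263.1] F [-0.5  0.7  0.7] w 30.0
x [-0.002 -0.007 -1.   ] y [ 0.103  0.995 -0.007] z [ 0.995 -0.103 -0.002]
shift tool [  58.4   -6.5 -152.4]
rotvec [-0.7 -0.1  0.4] shift in new frame [  58.1   -4.9 -152.6]
rotvec [179.3   0.6   0.2] shift in new frame [ 58.1   4.9 152.6]
```

send_rows:
  increments: "0 0 0 5 0 -12 0.65;0 0 0 3 0 -16 0.65;0 0 0 2 0 -17 0.65;0 0 0 4 0 -17 0.65;0 0 0 4 0 -16 0.65;0 0 0 6 0 -16 0.65;0 0 0 7 0 -16 0.65"

```text
t: 3.42
tool_pos: [581.1, -37.8, 244.2]
tcp_rot: [-13.1, 87.8, -18.9]
force: [9.3, -2.3, -5.3]
grip_width: 29.7
```

```bash
python3 -c "
from h import *
togo([674-149,-52+13,205],[.996,-.09]);snap('side','s1.png')
import cv2
b=cv2.imread('pics/side0.png');b=cv2.imread('pics/s1.png')
cv2.imwrite('pics/s1a.png',cv2.resize(b[100:300,250:450],None,fx=3,fy=3))
"
```

```text
t 3.42 p [581.1 -37.8 244.2] F [ 9.3 -2.3 -5.3] w 29.7
x [ 0.036 -0.012 -0.999] y [ 0.102  0.995 -0.009] z [ 0.994 -0.101  0.037]
shift tool [ 37.1  -6.6 -57.1]
rotvec [-0.7  2.1  0.5] shift in new frame [ 39.2  -6.2 -55.7]
rotvec [179.3   0.8  -3.3] shift in new frame [39.2  6.2 55.7]
```

View pics/s1a.png

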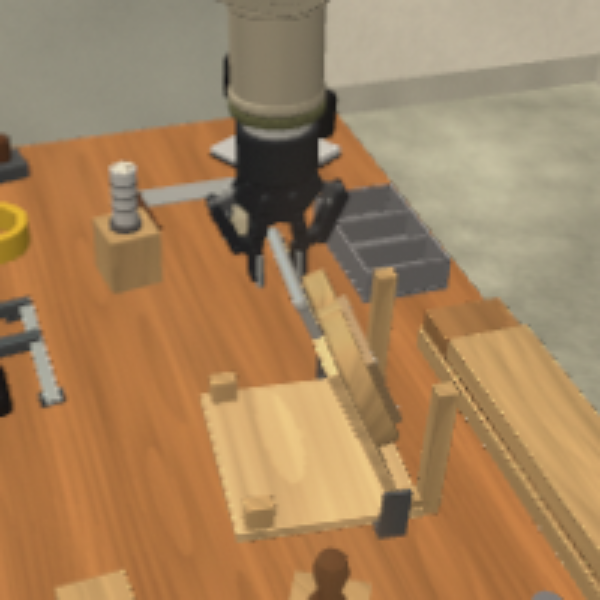

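The board is following the jaws, at about 0.4 rad. I'll keep pulling.

send_rows:
  increments: "0 -0.5 0 8 0 -15 0.65;0 -0.5 0 8 0 -15 0.65;0 -0.5 0 9 0 -15 0.65;0 -0.5 0 10 0 -14 0.65;0 0 0 11 0 -14 0.65;0 0 0 12 0 -13 0.65;0 0 0 13 0 -13 0.65"

```text
t: 4.05
tool_pos: [502.0, -29.7, 183.1]
tcp_rot: [-0.4, 83.5, -6.5]
force: [3.5, -0.6, 3.2]
grip_width: 30.3
```

```bash
python3 -c "
from h import *
togo([674-149,-52+13,205],[.996,-.09]);snap('side','s2.png')
b=cv2.imread('pics/s2.png')
cv2.imwrite('pics/s2a.png',cv2.resize(b[100:300,250:450],None,fx=3,fy=3))
"
```

```text
t 4.05 p [502.  -29.7 183.1] F [ 3.5 -0.6  3.2] w 30.3
x [ 0.113 -0.013 -0.993] y [ 0.105  0.994 -0.001] z [ 0.988 -0.104  0.114]
shift tool [-19.   -6.9  26.1]
rotvec [-0.9  6.5  0.1] shift in new frame [-21.9  -7.2  23.7]
rotvec [178.9   0.2 -10.2] shift in new frame [-21.9   7.2 -23.7]
```

View pics/s2a.png

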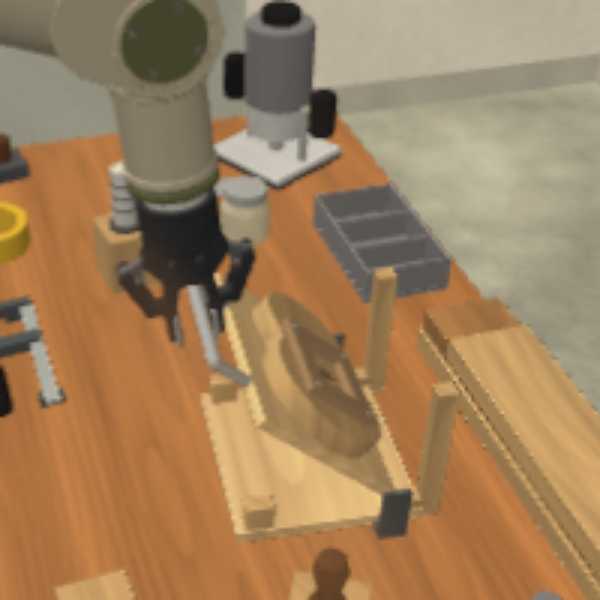

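The board is at about 0.85 rad and sinking. I'll lift off and go to the gauge while it falls.

send_rows:
  increments: "0 0 0 -30 0 0 0.6;0 0 0 -38 0 0 0.6;0 0 0 -38 0 0 0.5;0 3 0 -30 0 0 0.3;0 3 0 -5 35 2 0;0 0.5 0 0 39 0 0;0 0 0 0 39 0 0;0 0 0 0 39 0 0;0 0 0 0 39 0 0;0 0 0 0 39 0 0;0 0 0 0 39 0 0;0 0 0 0 39 0 0"

```text
t: 5.1
tool_pos: [530.0, 280.3, 354.1]
tcp_rot: [60.9, 89.2, 53.5]
force: [0.6, 0.4, 0.0]
grip_width: 85.6
```

```bash
python3 -c "
from h import *
togo([507.5,347.7,220],[.996,-.09])
togo([507.5,347.7,220],[.83,.56])"
```

```text
t 5.1 p [530.  280.3 354.1] F [0.6 0.4 0. ] w 85.6
x [ 0.009  0.012 -1.   ] y [0.127 0.992 0.013] z [ 0.992 -0.127  0.007]
shift tool [134.7  62.2 -31.9]
rotvec [-2.2  0.4 -0.7] shift in new frame [134.1  65.1 -28.5]
rotvec [177.8  -1.1  -0.7] shift in new frame [134.1 -65.1  28.5]
t 5.1 p [530.  280.3 354.1] F [0.6 0.4 0. ] w 85.6
x [ 0.009  0.012 -1.   ] y [0.127 0.992 0.013] z [ 0.992 -0.127  0.007]
shift tool [134.7  62.2 -31.9]
rotvec [-41.3   0.7  -0.6] shift in new frame [134.1  68.4  19. ]
rotvec [138.7  -0.7  -0.8] shift in new frame [134.1 -68.4 -19. ]
```

send_rows:
  increments: "0 0.4 -0.7 30 28 -15 0;0 0 0 30 28 -15 0;0 0 0 30 0 0 0;0 0 0 0 0 0 0;0 0 0 0 0 0 0"

```text
t: 5.52
tool_pos: [508.4, 355.3, 270.7]
tcp_rot: [75.0, 89.5, 68.4]
force: [-0.3, 0.4, 0.8]
grip_width: 85.3
```

```bash
python3 -c "
from h import *
p,R,o=pose();i=viewer.camera_info('wrist');snap('wrist','w3.png');snap('top','t3.png')
b=cv2.imread('pics/t3.png')
cv2.imwrite('pics/t3a.png',cv2.resize(b[105:225,200:400],None,fx=4,fy=4))
togo([507.5,347.7,126],[.996,-.09]);print(proj('wrist',[507.5,347.7,168],i))
import pickle;pickle.dump(i,open('i3.pkl','wb'))
"
```

```text
t 5.62 p [509.3 353.9 271.3] F [-1.2  0.1 -0.6] w 85.5
x [ 0.005  0.008 -1.   ] y [0.117 0.993 0.009] z [ 0.993 -0.117  0.004]
shift tool [145.3  -7.6  -1.6]
rotvec [-1.5  0.2 -0.5] shift in new frame [145.3  -6.3  -1.3]
rotvec [178.5  -0.8  -0.3] shift in new frame [145.3   6.3   1.3]
(np.float64(323.64636588267757), np.float64(211.6594395072367))
```

View pics/w3.png

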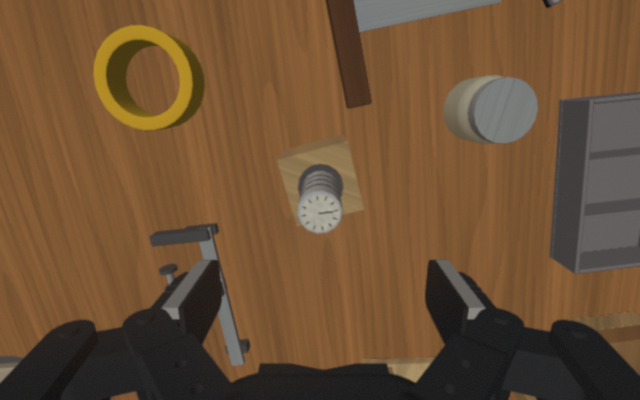

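View pics/t3a.png

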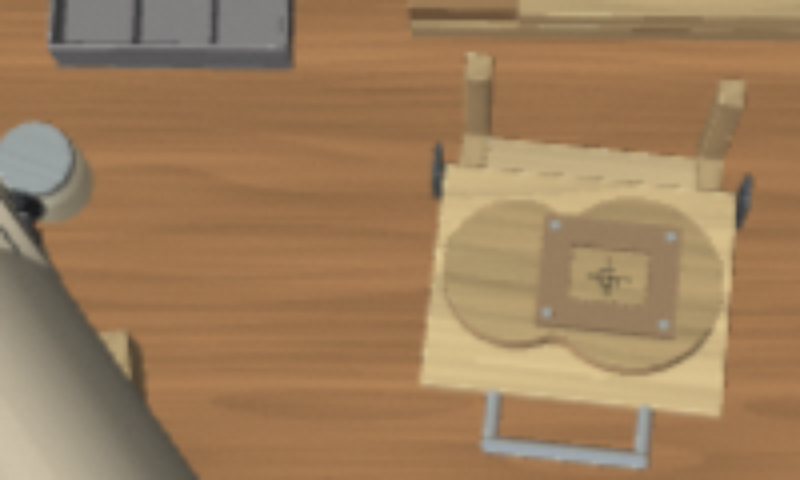

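The dial is at (320,212) in the wrist view, against (324,212) predicted. In the top view the board is nearly or fully down, with the ring at crop (607,278), off the board's midline.

```bash
python3 -c "
from h import *
import pickle;i=pickle.load(open('i3.pkl','rb'))
im=cv2.imread('pics/w3.png');h=cv2.cvtColor(im,cv2.COLOR_BGR2HSV)
m=((h[:,:,1]<45)&(h[:,:,2]>165)).astype(np.uint8)*255;m[:, :290]=0;m[:,350:]=0;m[:180]=0;m[245:]=0
m=cv2.morphologyEx(m,cv2.MORPH_CLOSE,np.ones((7,7)))
c=max(cv2.findContours(m,0,2)[0],key=cv2.contourArea);e=cv2.fitEllipse(c);print(e)
g=onz('wrist',*e[0],168,i);print(g)
print('spot top81',onz('top',200+607/4,105+278/4,81))
for u,v in((487,449),(648,463)): print('handle',onz('top',200+u/4,105+v/4,50),onz('top',200+u/4,105+v/4,70))
for u,v in((569,246),(649,254),(646,306),(569,299)): print('win',onz('top',200+u/4,105+v/4,90))
for u,v in((541,213),(681,223),(673,340),(534,328)): print('tpl',onz('top',200+u/4,105+v/4,90))
togo([g[0],g[1],126],[.996,-.09])
"
```

```text
((319.5987548828125, 212.4506072998047), (33.069740295410156, 35.496700286865234), 104.28042602539062)
[504.45350436 347.43381593 168.        ]
spot top81 [593.9523254 -64.0114938  81.       ]
handle [459.80827005  30.40114353  50.        ] [456.85348212  30.50266222  70.        ]
handle [449.74584871 -98.42288255  50.        ] [446.91433396 -96.74316062  70.        ]
win [617.67664687 -33.24967373  90.        ]
win [611.76815942 -96.89655419  90.        ]
win [569.40901319 -94.25362989  90.        ]
win [574.4762419  -33.29492436  90.        ]
tpl [644.56941865 -10.86600996  90.        ]
tpl [ 637.46560845 -122.59629458   90.        ]
tpl [ 542.16267384 -115.39853157   90.        ]
tpl [550.74744349  -5.67816947  90.        ]
t 5.62 p [509.3 353.9 271.3] F [-1.2  0.1 -0.6] w 85.5
x [ 0.005  0.008 -1.   ] y [0.117 0.993 0.009] z [ 0.993 -0.117  0.004]
shift tool [145.2  -8.3  -4.6]
rotvec [-1.5  0.2 -0.5] shift in new frame [145.3  -6.8  -4.3]
rotvec [178.5  -0.8  -0.3] shift in new frame [145.3   6.8   4.3]
```

send_rows:
  increments: "0 0.2 -0.5 20 -8 -3 0;0 0 0 30 0 0 0;0 0 0 35 0 0 0;0 0 0 35 0 0 0;0 0 0 20 0 0 0;0 0 0 0 0 0 0;0 0 0 0 0 0 0"

```text
t: 6.2
tool_pos: [519.9, 343.4, 147.4]
tcp_rot: [41.6, 88.4, 34.1]
force: [0.5, 0.2, 0.5]
grip_width: 85.6
```

```bash
python3 -c "
from h import *
togo([506,347.6,124],[.996,-.09]);snap('top','t4.png')
b=cv2.imread('pics/t4.png')
cv2.imwrite('pics/t4a.png',cv2.resize(b[105:225,200:400],None,fx=4,fy=4))
snap('side','s4.png')
"
```

```text
t 6.2 p [519.9 343.4 147.4] F [0.5 0.2 0.5] w 85.6
x [ 0.023  0.015 -1.   ] y [0.131 0.991 0.018] z [ 0.991 -0.131  0.021]
shift tool [ 23.2   2.  -14.8]
rotvec [-2.3  1.2 -1. ] shift in new frame [ 23.4   3.  -14.2]
rotvec [177.6  -1.6  -1.9] shift in new frame [23.4 -3.  14.2]
```

View pics/t4a.png

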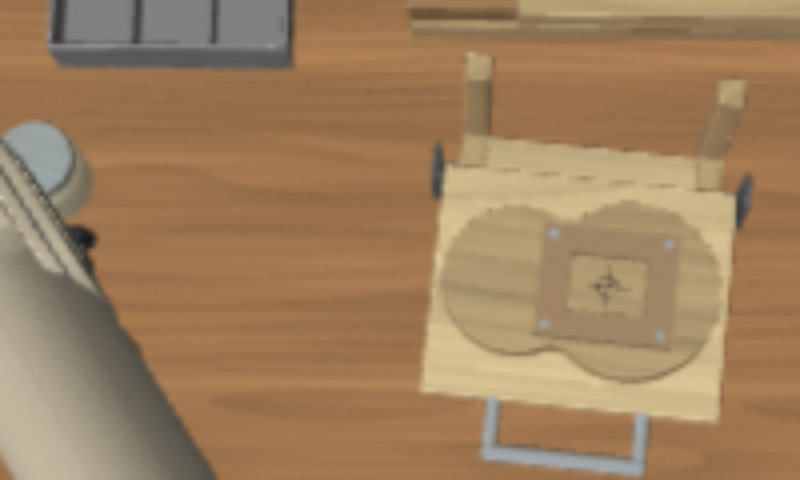

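View pics/s4.png

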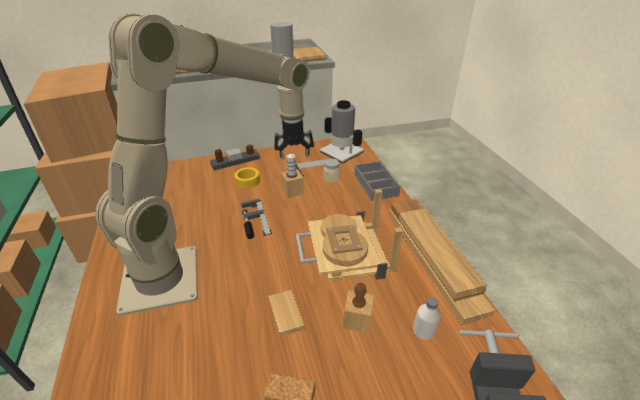

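send_rows:
  increments: "-2 1.2 -1 0 3 -14 0;0 0 0 0 0 0 0;0 0 0 8 0 0 0;0 0 0 8 0 0 0;0 0 0 5 0 0 0;0 0 0 0 0 0 0;0 0 0 0 0 0 0"

```text
t: 6.88
tool_pos: [512.2, 349.7, 134.2]
tcp_rot: [43.7, 89.1, 38.0]
force: [-0.3, 0.1, -0.2]
grip_width: 85.2
```

```bash
python3 -c "
from h import *
togo([506,347.6,124],[.996,-.09]);snap('wrist','w5.png')
"
```

```text
t 6.88 p [512.2 349.7 134.2] F [-0.3  0.1 -0.2] w 85.2
x [ 0.013  0.01  -1.   ] y [0.1   0.995 0.011] z [ 0.995 -0.1    0.012]
shift tool [10.1 -2.8 -6.1]
rotvec [-0.6  0.7 -0.6] shift in new frame [10.2 -2.6 -6. ]
rotvec [179.4  -1.   -1.1] shift in new frame [10.2  2.6  6. ]
```

View pics/w5.png

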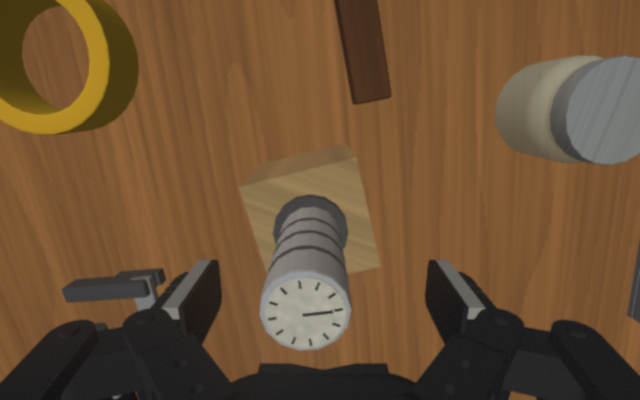

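The dial sits at column 306 and the jaw centre at 323, so I need to move about 6 mm, matching the computed shift.

send_rows:
  increments: "0 0.7 -0.6 4 -3 -6 0;0 0 0 4 0 0 0;0 0 0 2 0 0 0;0 0 0 0 0 0 0;0 0 0 0 0 0 0"

```text
t: 7.35
tool_pos: [505.3, 346.6, 122.8]
tcp_rot: [-155.6, 89.9, -161.3]
force: [-0.3, 0.8, 0.3]
grip_width: 85.4
```

```bash
python3 -c "
from h import *
togo([506,347.6,124],[.996,-.09])
"
```

```text
t 7.35 p [505.3 346.6 122.8] F [-0.3  0.8  0.3] w 85.4
x [-0.002 -0.001 -1.   ] y [ 0.101  0.995 -0.001] z [ 0.995 -0.101 -0.002]
shift tool [-1.2  1.   0.6]
rotvec [-0.6 -0.1  0.1] shift in new frame [-1.2  1.   0.6]
rotvec [1.794e+02 1.000e-01 2.000e-01] shift in new frame [-1.2 -1.  -0.6]
```

send_rows:
  increments: "0 0 0 0 1 0.5 0.3;0 0 0 0 0 0 0.5;0 0 0 0 0 0 0.7;0 0 0 0 0 0 1;0 0 0 0 0 0 1;0 0 0 0 0 0 1;0 0 0 0 0 0 1;0 0 0 0 0 0 1;0 0 0 0 0 0 1;0 0 0 0 0 0 1"

```text
t: 8.18
tool_pos: [506.1, 347.9, 123.3]
tcp_rot: [-165.6, 89.9, -171.4]
force: [-0.5, -0.0, -0.2]
grip_width: 32.5
```

```bash
python3 -c "
from h import *
i=viewer.camera_info('wrist');togo([506,347.6,124],[.996,-.09]);snap('wrist','w6.png');snap('top','t6.png')
b=cv2.imread('pics/t6.png')
cv2.imwrite('pics/t6a.png',cv2.resize(b[130:225,290:400],None,fx=6,fy=6,interpolation=cv2.INTER_CUBIC))
snap('side','s6.png')
b=cv2.imread('pics/s6.png')
cv2.imwrite('pics/s6a.png',cv2.resize(b[140:290,250:430],None,fx=4,fy=4,interpolation=cv2.INTER_CUBIC))
"
```

```text
t 8.18 p [506.1 347.9 123.3] F [-0.5 -0.  -0.2] w 32.5
x [-0.002 -0.    -1.   ] y [ 0.101  0.995 -0.   ] z [ 0.995 -0.101 -0.002]
shift tool [-0.7 -0.3 -0.1]
rotvec [-0.6 -0.1  0. ] shift in new frame [-0.7 -0.3 -0.1]
rotvec [179.4   0.    0.2] shift in new frame [-0.7  0.3  0.1]
```

View pics/w6.png

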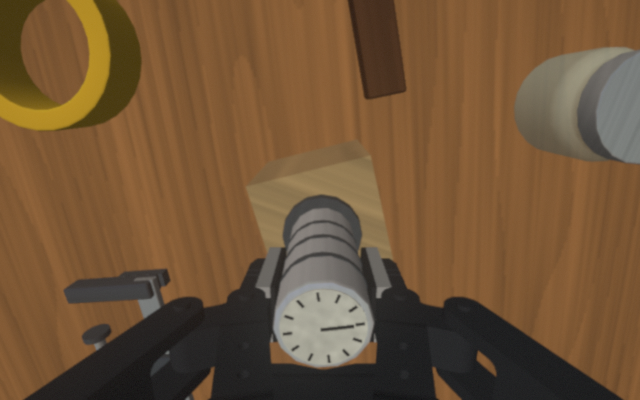

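View pics/t6a.png

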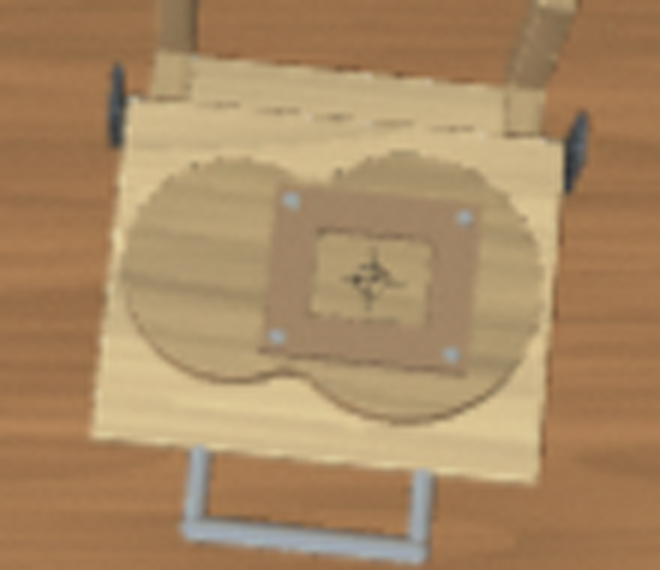

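View pics/s6a.png

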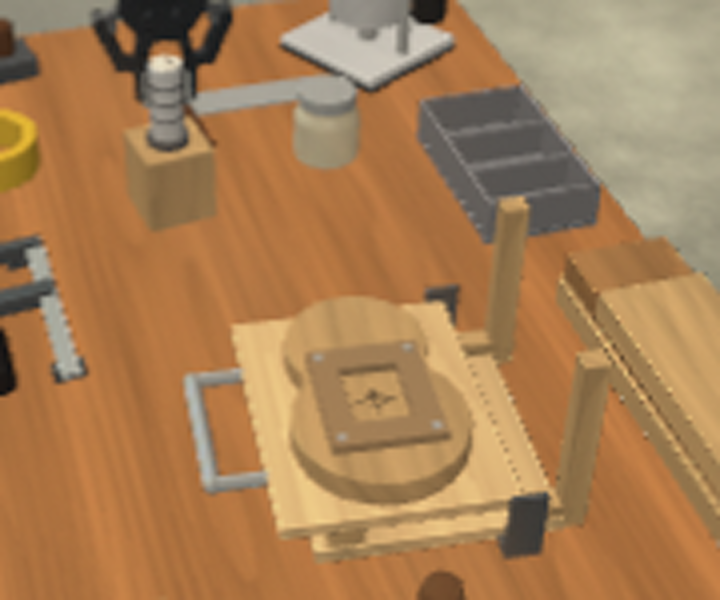

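The gauge is gripped at 32.5 mm. I'll check how far down the board is by triangulating the handle and the ring.

```bash
python3 -c "
from h import *
T=lambda u,v:ray('top',290+u/6,130+v/6); S=lambda u,v:ray('side',250+u/4,140+v/4)
print(tri([T(190,528),S(190,379)]));print(tri([T(423,551),S(211,484)]))
print('spot',tri([T(371,280),S(375,400)]), onz('top',290+371/6,130+280/6,81))
for u,v in((314,228),(437,238),(428,328),(309,316)): print(onz('top',290+u/6,130+v/6,90))
for u,v in((341,371),(401,364),(413,412),(352,424)): print('s',onz('side',250+u/4,140+v/4,90))
"
```

```text
(array([455.9733155 ,  30.72212987,  51.98511745]), [np.float64(1.1080900376628493), np.float64(1.1080900376629614)])
(array([444.19826915, -93.10668177,  55.07214279]), [np.float64(1.2904843618614446), np.float64(1.290484361861515)])
spot (array([585.43299603, -64.04871693,  81.06575021]), [np.float64(1.3917908197895383), np.float64(1.391790819789487)]) [586.86330448 -64.25995049  81.        ]
[612.76686496 -33.51995421  90.        ]
[607.97042587 -98.72809368  90.        ]
[559.15425344 -93.66464216  90.        ]
[565.00118739 -30.93160982  90.        ]
s [565.21690234 -33.75518663  90.        ]
s [614.14003704 -38.85289137  90.        ]
s [604.59008448 -93.92602846  90.        ]
s [555.06395097 -93.75005973  90.        ]
```

send_rows:
  increments: "0 0 0 0 0 0 1;0 0 0 0 0 0 1;0 0 0 0 0 0 1;0 0 0 0 0 0 1;0 0 0 0 0 0 1;0 0 0 0 0 0 1;0 0 0 0 0 0 1;0 0 0 0 0 0 1;0 0 0 0 0 0 1;0 0 0 0 0 0 1;0 0 0 0 0 0 1;0 0 0 0 0 0 1"

```text
t: 9.33
tool_pos: [506.1, 347.9, 123.3]
tcp_rot: [-164.8, 89.9, -170.6]
force: [0.2, -0.1, -0.7]
grip_width: 32.8
```

```bash
python3 -c "
from h import *
togo([506,347.6,203],[.996,-.09]);
a=cv2.imread('pics/t6.png').astype(int);snap('top','t7.png');b=cv2.imread('pics/t7.png').astype(int)
d=np.abs(a-b).sum(2)[130:225,290:400];print('diff',d.max(),(d>40).sum())
c=cv2.imread('pics/t4.png').astype(int);d=np.abs(c-b).sum(2)[130:225,290:400];print('diff vs t4',d.max(),(d>40).sum())
"
```

```text
t 9.33 p [506.1 347.9 123.3] F [ 0.2 -0.1 -0.7] w 32.8
x [-0.002 -0.    -1.   ] y [ 0.101  0.995 -0.001] z [ 0.995 -0.101 -0.002]
shift tool [-79.7  -0.4  -0.3]
rotvec [-0.6 -0.1  0. ] shift in new frame [-79.7  -0.3  -0.1]
rotvec [179.4   0.    0.2] shift in new frame [-79.7   0.3   0.1]
diff 16 0
diff vs t4 14 0
```

The board has been still since t=6.2, so it is down. Lifting the gauge.

send_rows:
  increments: "0 0 0 -15 0 0 1;0 0 0 -25 0 0 1;0 0 0 -30 0 0 1;0 0 0 -25 0 0 1;0 0 0 -10 0 0 1;0 0 0 0 0 0 1;0 0 0 0 0 0 1;0 0 0 0 0 0 1"

```text
t: 10.05
tool_pos: [504.4, 346.2, 226.7]
tcp_rot: [-138.1, 89.4, -143.9]
force: [-0.2, 0.2, -2.0]
grip_width: 33.0
```

```bash
python3 -c "
from h import *
togo([586,-64,235],[.996,-.09]);snap('side','s8.png')
b=cv2.imread('pics/s8.png');cv2.imwrite('pics/s8a.png',cv2.resize(b[100:220,250:370],None,fx=5,fy=5,interpolation=cv2.INTER_CUBIC))
"
```

```text
t 10.05 p [504.4 346.2 226.7] F [-0.2  0.2 -2. ] w 33.0
x [-0.009 -0.006 -1.   ] y [ 0.101  0.995 -0.007] z [ 0.995 -0.101 -0.008]
shift tool [  -6.5 -399.9  122.6]
rotvec [-0.6 -0.5  0.4] shift in new frame [  -8.3 -401.2  118.2]
rotvec [179.4   0.6   0.7] shift in new frame [  -8.3  401.2 -118.2]
```

View pics/s8a.png

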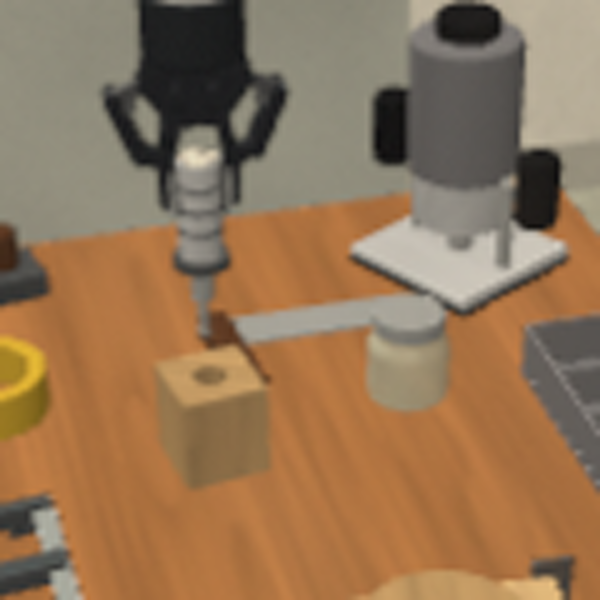

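The gauge is out of its block and hangs upright in the jaws. Carrying it over the board.

send_rows:
  increments: "0 -0.5 0.4 -1 -20 6 1;0 0 0 -1 -33 10 1;0 0 0 -1 -33 10 1;0 0 0 -1 -33 10 1;0 0 0 -1 -33 10 1;0 0 0 -1 -33 10 1;0 0 0 -1 -33 10 1;0 0 0 -1 -33 10 1;0 0 0 0 -33 10 1;0 0 0 0 -33 10 1;0 0 0 0 -33 10 1;0 0 0 0 -25 8 1"

```text
t: 11.1
tool_pos: [574.2, -48.0, 215.1]
tcp_rot: [-156.7, 88.5, -161.6]
force: [-0.1, -0.8, -2.4]
grip_width: 32.8
```

```bash
python3 -c "
from h import *
togo([586,-64,225],[.996,-.09])
"
```

```text
t 11.1 p [574.2 -48.  215.1] F [-0.1 -0.8 -2.4] w 32.8
x [-0.025 -0.008 -1.   ] y [ 0.085  0.996 -0.011] z [ 0.996 -0.085 -0.025]
shift tool [-10.  -15.1  12.9]
rotvec [ 0.3 -1.4  0.6] shift in new frame [ -9.9 -14.9  13.2]
rotvec [-179.7   -1.    -2.2] shift in new frame [ -9.9  14.9 -13.2]
```

send_rows:
  increments: "0 -1.4 0.6 -8 -15 13 1;0 0 0 0 0 0 1;0 0 0 0 0 0 1;0 0 0 0 0 0 1"

```text
t: 11.43
tool_pos: [583.7, -73.9, 217.3]
tcp_rot: [-146.2, 89.5, -151.8]
force: [-0.0, 0.3, -1.6]
grip_width: 32.8
```

```bash
python3 -c "
from h import *
togo([586,-64,225],[.996,-.09])
i=viewer.camera_info('wrist');snap('wrist','w9.png');snap('side','s9.png');snap('top','t9.png')
import pickle;pickle.dump(i,open('i9.pkl','wb'))
b=cv2.imread('pics/s9.png');cv2.imwrite('pics/s9a.png',cv2.resize(b[150:270,290:410],None,fx=5,fy=5,interpolation=cv2.INTER_CUBIC))
b=cv2.imread('pics/t9.png');cv2.imwrite('pics/t9a.png',cv2.resize(b[110:230,280:430],None,fx=5,fy=5,interpolation=cv2.INTER_CUBIC))
togo([586,-64,225],[.996,-.09])
"
```

```text
t 11.43 p [583.7 -73.9 217.3] F [-0.   0.3 -1.6] w 32.8
x [-0.008 -0.004 -1.   ] y [ 0.097  0.995 -0.005] z [ 0.995 -0.097 -0.007]
shift tool [-7.7 10.   1.3]
rotvec [-0.4 -0.4  0.3] shift in new frame [-7.7 10.1  1.4]
rotvec [179.6   0.4   0.7] shift in new frame [ -7.7 -10.1  -1.4]
t 11.58 p [583.9 -72.3 217.7] F [-0.   1.4 -3. ] w 32.7
x [-0.007 -0.004 -1.   ] y [ 0.094  0.996 -0.004] z [ 0.996 -0.094 -0.007]
shift tool [-7.4  8.5  1.2]
rotvec [-0.2 -0.4  0.2] shift in new frame [-7.3  8.5  1.3]
rotvec [179.8   0.4   0.6] shift in new frame [-7.3 -8.5 -1.3]
```

View pics/w9.png

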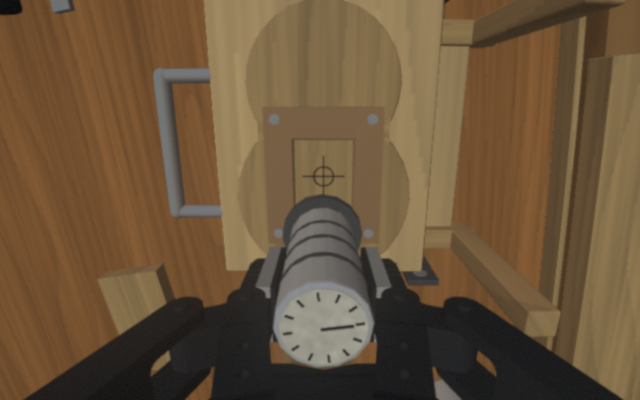

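View pics/s9a.png

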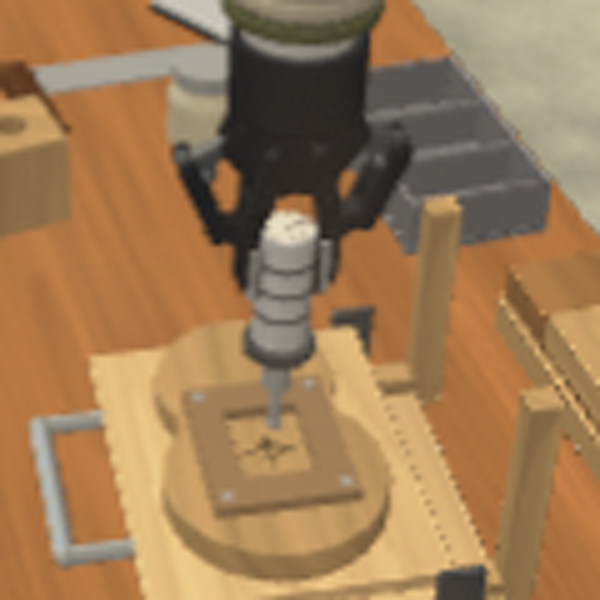

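View pics/t9a.png

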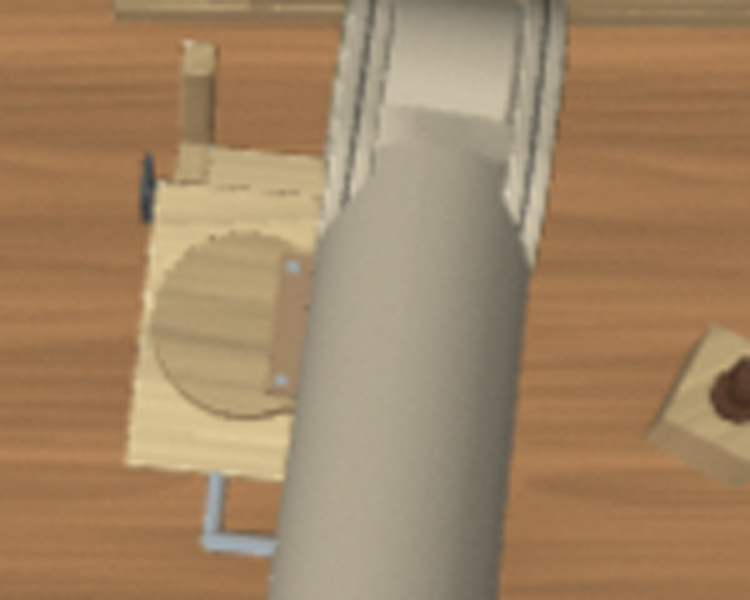

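The wrist view shows the ring at (323,176), clear of the gauge, with the dial at (323,325).

```bash
python3 -c "
from h import *
import pickle;i=pickle.load(open('i9.pkl','rb'))
p,R,o=pose();zt=217.5
s=onz('wrist',323,176,81,i);d=onz('wrist',323,325,zt+44.7,i);c=onz('wrist',322,228,zt-39,i)
print('spot',s,'dial',d)
# consistency: spot via side with crop
print('side spot',onz('side',290+271/5,150+450/5,81))
tip=[290+273/5,150+425/5]
print('side tip at z',onz('side',*tip,zt-108.3))
print('proj expected tip in side',(np.array(proj('side',[583.8,-73,zt-108.3]))-[290,150])*5)
togo([s[0],s[1],zt],[.996,-.09])
"
```

```text
spot [583.04198997 -63.33453669  81.        ] dial [583.28716267 -73.76723555 262.2       ]
side spot [585.36382196 -64.50265731  81.        ]
side tip at z [583.07226379 -71.63237073 109.2       ]
proj expected tip in side [274.82475163 426.22333136]
t 11.58 p [583.9 -72.3 217.7] F [-0.   1.4 -3. ] w 32.7
x [-0.007 -0.004 -1.   ] y [ 0.094  0.996 -0.004] z [ 0.996 -0.094 -0.007]
shift tool [ 0.1  8.9 -1.7]
rotvec [-0.2 -0.4  0.2] shift in new frame [ 0.2  8.9 -1.7]
rotvec [179.8   0.4   0.6] shift in new frame [ 0.2 -8.9  1.7]
```

send_rows:
  increments: "0 -0.4 0.2 0 8.5 0 1;0 0 0 0 0 0 1;0 0 0 6 0 0 1;0 0 0 6 0 0 1;0 0 0 6 0 0 1;0 0 0 0 0 0 1;0 0 0 0 0 0 1;0 0 0 0 0 0 1"

```text
t: 12.25
tool_pos: [584.3, -58.2, 196.6]
tcp_rot: [145.4, 89.9, 140.4]
force: [-0.4, 0.6, -1.5]
grip_width: 32.5
```

```bash
python3 -c "
from h import *
togo([584,-64,175.6],[.996,-.09])
i=viewer.camera_info('wrist');snap('wrist','w10.png');snap('side','s10.png')
b=cv2.imread('pics/s10.png');cv2.imwrite('pics/s10a.png',cv2.resize(b[190:260,310:380],None,fx=8,fy=8,interpolation=cv2.INTER_CUBIC))
togo([584,-64,175.6],[.996,-.09])
"
```

```text
t 12.25 p [584.3 -58.2 196.6] F [-0.4  0.6 -1.5] w 32.5
x [-0.001  0.001 -1.   ] y [0.087 0.996 0.001] z [ 0.996 -0.087 -0.001]
shift tool [21.  -5.8  0.3]
rotvec [ 0.1 -0.1 -0. ] shift in new frame [21.  -5.8  0.3]
rotvec [-1.799e+02  1.000e-01 -1.000e-01] shift in new frame [21.   5.8 -0.3]
t 12.35 p [584.5 -58.3 196.9] F [-0.5  0.7 -1.6] w 32.6
x [-0.001  0.001 -1.   ] y [0.087 0.996 0.001] z [ 0.996 -0.087 -0.001]
shift tool [21.3 -5.8  0.1]
rotvec [ 0.1 -0.  -0.1] shift in new frame [21.3 -5.8  0.1]
rotvec [-1.799e+02  1.000e-01 -1.000e-01] shift in new frame [21.3  5.8 -0.1]
```

View pics/s10a.png

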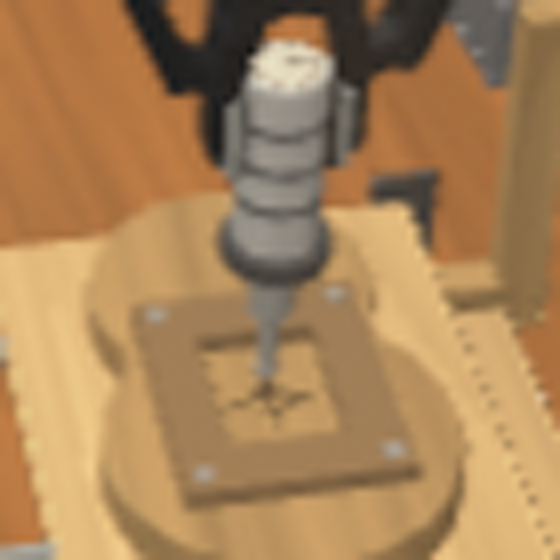

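View pics/w10.png

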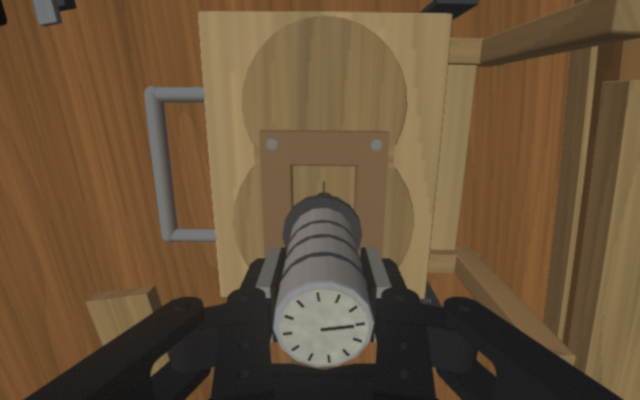

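send_rows:
  increments: "0 0 0 0 -5.5 0 1;0 0 0 2 0 0 1;0 0 0 2 0 0 1;0 0 0 0 0 0 1;0 0 0 0 0 0 1"

```text
t: 12.77
tool_pos: [584.3, -65.2, 193.3]
tcp_rot: [45.1, 89.9, 40.0]
force: [0.3, 0.2, -1.1]
grip_width: 32.7
```

```bash
python3 -c "
from h import *
togo([584,-64,175.6],[.996,-.09])
snap('side','s11.png')
p,R,o=pose()
b=cv2.imread('pics/s11.png');cv2.imwrite('pics/s11a.png',cv2.resize(b[190:260,310:380],None,fx=8,fy=8,interpolation=cv2.INTER_CUBIC))
f=lambda q:(np.array(proj('side',q))-[310,190])*8
print('tip',f(p-[0,0,108.3]),'spot',f([584,-64,81]),'10mm y',f([584,-54,81]),'10mm x',f([594,-64,81]))
"
```

```text
t 12.77 p [584.3 -65.2 193.3] F [ 0.3  0.2 -1.1] w 32.7
x [ 0.001  0.001 -1.   ] y [0.089 0.996 0.001] z [ 0.996 -0.089  0.001]
shift tool [17.7  1.2 -0.4]
rotvec [ 0.1  0.  -0. ] shift in new frame [17.7  1.2 -0.4]
rotvec [-1.799e+02  1.000e-01  1.000e-01] shift in new frame [17.7 -1.2  0.4]
tip [271.95519621 394.45549756] spot [269.91689195 399.8021369 ] 10mm y [261.88474925 383.16445232] 10mm x [293.89713152 395.08892129]
```

View pics/s11a.png

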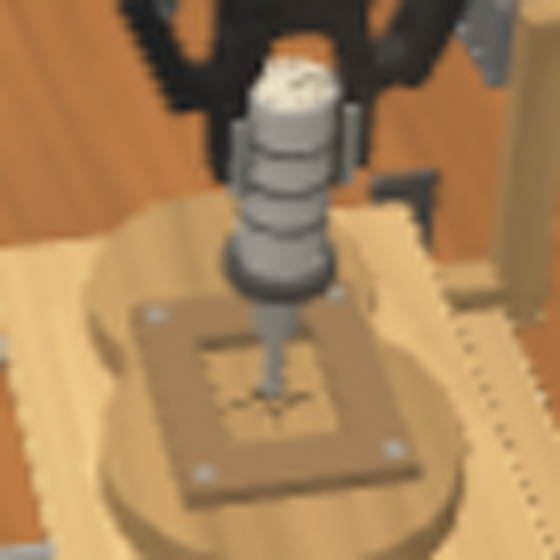

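The tip is at crop (270,394), directly above the ring at (270,401). I'll press down in small rows.

send_rows:
  increments: "0 0 0 2 1 0 1;0 0 0 2 0 0 1;0 0 0 2 0 0 1;0 0 0 2 0 0 1;0 0 0 0 0 0 1;0 0 0 0 0 0 1"

```text
t: 13.32
tool_pos: [584.7, -64.0, 185.0]
tcp_rot: [24.6, 89.9, 19.6]
force: [-0.0, 0.4, 0.7]
grip_width: 32.9
```

```bash
python3 -c "
from h import *
togo([584,-64,175.6],[.996,-.09])"
```

```text
t 13.32 p [584.7 -64.  185. ] F [-0.   0.4  0.7] w 32.9
x [ 0.002  0.001 -1.   ] y [0.088 0.996 0.001] z [ 0.996 -0.088  0.002]
shift tool [ 9.4 -0.1 -0.7]
rotvec [ 0.1  0.1 -0. ] shift in new frame [ 9.4 -0.  -0.7]
rotvec [-1.799e+02  1.000e-01  1.000e-01] shift in new frame [9.4 0.  0.7]
```

send_rows:
  increments: "0 0 0 2 0 -0.5 1;0 0 0 2 0 0 1;0 0 0 2 0 0 1;0 0 0 2 0 0 1;0 0 0 1 0 0 1;0 0 0 0 0 0 1;0 0 0 0 0 0 1;0 0 0 0 0 0 1;0 0 0 0 0 0 1;0 0 0 0 0 0 1"

```text
t: 14.15
tool_pos: [584.6, -64.0, 176.6]
tcp_rot: [22.7, 89.8, 17.6]
force: [-2.1, 0.6, 3.0]
grip_width: 32.5
```

```bash
python3 -c "
from h import *
togo([584,-64,175.6],[.996,-.09])
snap('side','s12.png');snap('wrist','w12.png')
togo([584,-64,175.6],[.996,-.09])
p,R,o=pose();print(np.abs(o['joint_velocities']).max())
b=cv2.imread('pics/s12.png');cv2.imwrite('pics/s12a.png',cv2.resize(b[190:260,310:380],None,fx=8,fy=8,interpolation=cv2.INTER_CUBIC))
"
```

```text
t 14.15 p [584.6 -64.  176.6] F [-2.1  0.6  3. ] w 32.5
x [ 0.003  0.001 -1.   ] y [0.088 0.996 0.001] z [ 0.996 -0.088  0.003]
shift tool [ 1.  -0.  -0.6]
rotvec [ 0.1  0.2 -0.1] shift in new frame [ 1.  -0.  -0.6]
rotvec [-1.799e+02  1.000e-01  3.000e-01] shift in new frame [1.  0.  0.6]
t 14.25 p [584.6 -64.1 176.5] F [-1.9 -0.4  2.9] w 33.0
x [ 0.003  0.001 -1.   ] y [0.088 0.996 0.001] z [ 0.996 -0.088  0.003]
shift tool [ 0.9  0.  -0.6]
rotvec [ 0.1  0.2 -0.1] shift in new frame [ 0.9  0.  -0.6]
rotvec [-1.799e+02  1.000e-01  3.000e-01] shift in new frame [ 0.9 -0.   0.6]
0.056435901998337194
```

View pics/s12a.png

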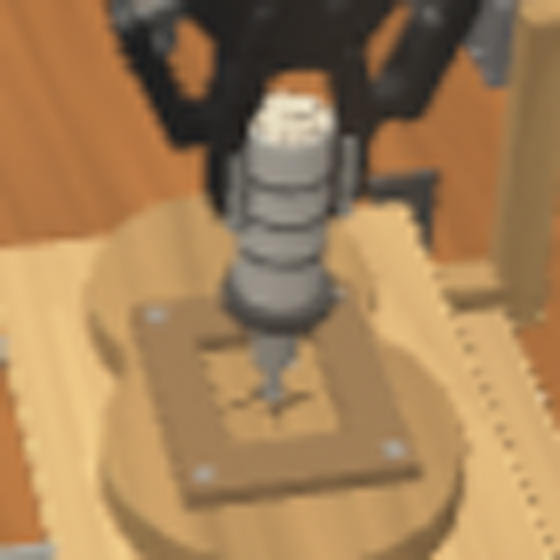

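View pics/w12.png

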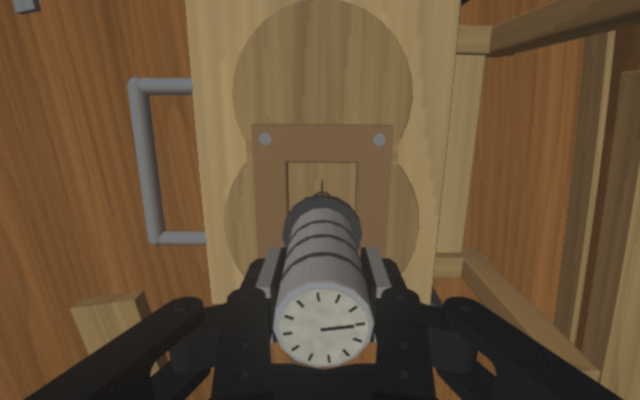

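The tip is on the cross at crop (272,402). The vertical force has risen by about 4.6 N, TCP height means about 13 mm of plunger travel, the gauge tilts under 0.3°, and the arm is still. Handing in.

```bash
python3 -c "
from h import *
print(r.hand_in());togo([584,-64,175.6])"
```

```text
the job is handed in; nothing more can be done
None
the job is handed in; nothing more can be done
```

The board is folded down and the gauge is held upright on the ring, pressing at about 4.6 N. I handed the job in at about 14.3 s of the 58 s allowed; no verdict came back.

I caged the bar handle loosely between half-closed fingers, pulled the board to about 0.85 rad and let it sink. I closed on the gauge only after that, then lifted it out and carried it to the template window.

What the last checks showed:
- **Board:** pictures at 6.2 s and 9.3 s showed no change, and the handle triangulated at about 52–55 mm high. I could not read the joint angle directly.
- **Grip:** the fingers were closed on the gauge at about 33 mm opening, with tool tilt under 0.3°.
- **Tip on the ring:** in the side view the tip was on the cross. The measured position was (584.6, -64.1) mm. The ring estimates from the two cameras ran from (583, -63) to (587, -64), so they disagreed by up to about 4 mm in x.
- **Press:** the vertical force rose from -1.6 to +3.0 N, and the tool height means the plunger is about 13 mm in.
- **Stillness:** joint speeds were under 0.06 deg/s.
- **Side load:** about 2 N sideways remained at the wrist, probably friction at the tip. I left it.

I did not re-measure the other things on the bench. I saw no contact with any of them, and the last views showed nothing out of place.

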